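Open the ratchet mould clamp

TASK

The plaster mould in the bench clamp has set: open the clamp. Flip the pawl up and over until it stays back clear of the ratchet wheel, only then wind the crank backward (its handle goes up and over, away from the robot's side towards the jaws) until you feel it come up against its end stop and press it gently home there for a moment, then flip the pawl back down onto the wheel and let go of everything. Never force the wheel against the pawl or the stop, and leave the mould and the pots where they stand.

Things in the scene. Friction and masses are not known exactly. Their poses are not given: they have to be found in the camera images.
- clamp: Green bench clamp fixed to the table, 330 mm long (its x), 90 wide (y), base 30 high. Origin: on the table under the middle of the ratchet wheel; x points from the wheel to the jaws, y left, z up. Wheel axle along y, 110 mm above the table, between cheek plates (outer faces y = +18 and -30 mm, tops at 125 mm, pawl ears to 147, guard disc on the +y cheek to 154).
- jaw (a joint): Opening of the moving jaw in m, 0 to 0.002 at the start. The jaw: a dark steel block 15 mm thick, top 102 mm high, at x = 138 mm of the clamp when closed; geared to the wheel, it moves 18 mm per rad of backward turn towards the clamp's -x. Opening ends at a hard stop hidden behind the guard disc, between 0.0216 and 0.0295, differently each time, not measured: feel for it.
- ratchet: Steel wheel, 14 saw teeth, 100 mm across, 12 thick, with the crank arm (y = -34 to -42 mm of the clamp). Origin on the axle, mid-wheel; axes as the clamp's when shut. Backward = positive turn about y (top goes to the clamp's +x). Friction 0.35 N m, stays where left. Over 40 N of wheel on pawl or stop (34 mm from the axle) is too much: at the stop, 18 N at the handle beyond friction.
- crank_grip (a point): Middle of the orange crank handle: a sleeve 16 mm in diameter, 60 long, lying along the clamp's y from y = -46 to -106 mm (this point: y = -78). It spins freely on its pin. Pinch it from above and carry it on an arc of 75 mm radius about the axle. At the start it stands 0.65 to 0.75 rad short of straight up (towards the clamp's -x), at the stop 0.45 to 0.89 rad past it; 5 N move it.
- pawl (a joint): Lift of the pawl in rad: 0 to 0.2 resting on the teeth, when it lets the wheel turn back by less than 0.2 rad; grows as it is lifted (positive turn about the clamp's y: up, then over to the clamp's +x), to 1.95 where it rests back. 70 g, damped: released beyond about 1.0 it falls back to 1.95 and stays, released below it falls onto the wheel.
- pawl_tab (a point): Point on the red tab that lifts the pawl: a rod 12 mm in diameter along the clamp's y, sticking out to y = +55 mm of the clamp (this point: y = +37; free from the cheek's face outward). It does not spin on the pawl. About 163 mm above the table at the start.
- pawl_pivot (a point): Point on the pawl's hinge axis, which lies along the clamp's y, at x = 66, y = 0, z = 134 mm of the clamp. The tab runs on an arc of 42 mm radius about it; at joint pawl = 0 the tab is 31 mm towards -x and 29 mm above the axis.
- mould: Two-part white plaster mould, 71 x 80 x 75 mm, 0.6 kg, loose on the clamp's base between the jaws. Origin: centre of its underside. Leave alone.
- cup: Cream clay cup, 84 mm wide, 85 mm high, loose. Origin: centre of its underside. Leave alone.
- jar: Black lidded jar, 66 mm wide, 65 mm high, loose. Origin: centre of its underside. Leave alone.
- bowl: Cream clay bowl upside down with three stub feet, 140 mm wide, 75 mm high, loose. Origin: centre of its underside. Leave alone.

How it is judged:
By the outcome, as a careful person would: the job done as asked, in the order asked, and still so for the second after the job is handed in, with the robot touching nothing.
It also fails if it takes over 72 s, if anything falls off the work surface, if the arm or the gripper's body presses on something with over 40 N, if the wrist force passes 120 N, or if a joint passes its speed limit or range.

ROBOT

A 7-joint arm with a two-finger parallel gripper is mounted at the origin on the work surface. World frame = base frame: x ahead of the robot, y to its left, z up, the work surface at z = 0. Lengths are in m, angles in rad, forces in N, time in s.
With the tool pointing down it reaches from about 0.425 to 0.925 m from the base axis. Payload 6.8 kg.
Tool frame: the origin (TCP) lies midway between the tips of the shut fingers; the grasp point (between the pads) lies 19 mm behind it; z points along the fingers, y is the line along which they close (so a half turn about z gives the same grasp; the last joint's range is limited). The gripper opens to 88 mm and grips with 3 to 60 N. Pads are 20 mm wide; open, the fingers measure 115 mm over their backs; the gripper's body (75 mm by 178 mm) begins 61 mm behind the grasp point.
Start: joints at [0.996, 0.477, 0.022, 1.555, -0.011, 1.109, -0.083], TCP at [0.304, -0.603, 0.198] pointing down, gripper open.
Joint ranges: [-2.96, 2.96], [-0.34, 2.1], [-1.41, 1.46], [0.24, 2.44], [-1.37, 4.51], [0.17, 1.92], [-2.96, 2.96]. Speed limits (rad/s): [2.39, 2.39, 3.14, 3.14, 3.14, 3.14, 3.14].

INTERFACE

Orientations are given as a unit quaternion [w, x, y, z].
In Python, from cell import sense, read_camera, calibration, finish_job, regions_of gives the robot as it stands.
- The arm moves only by the tool apply_moves, never from a script. Its argument "commands" is a list that holds one entry, the list of rows, each a list of 4 numbers: the shift along the world's x, y, z in cm, then the turn about the world's z in rad. In form: [[[tx, ty, tz, yaw], ...]]. A call has 1 to 12 rows; each row shifts and turns the commanded pose from where the row before left it; what a row does not reach is not made up. A row lasts 1/10 s, in which the tool goes at most 50 mm and 8.59 degrees, less where a joint would pass 70% of its speed; a pose out of reach is approached as far as the arm can. A call is refused whole if a number of a shift passes 5 or a number of a turn 0.15, either way. A call with a gripper value outside its range is refused whole. "claw" is the opening, from 0 (shut) to 1 (fully open), set as the call begins (left out, the last holds). The fingers move at their own pace and stop on an object; "squeeze" is the grip in N (left out, the last holds). Time passes only in rows, so rows that do not move let the fingers close. It gives the time, the measured TCP pose, the force, the opening and the grip force at its end, in the units of the state.
- sense(): the state, without advancing time (a new reading comes with each control period).
- read_camera(name): name is "scene" or "top" or "wrist"; returns the picture (400x640x3 uint8, red, green, blue); there is no depth.
- calibration(name): a dict with "fx", "fy", "cx", "cy" (pixels), "position" and "orientation" of the camera in the world; the wrist camera has in their place "T_tool_cam" (4x4, takes a point from camera to tool coordinates, whose origin is the TCP and whose axes are the flange's). Camera axes: x right, y up, looking along -z (the intrinsics and any distortion apply to the point x, -y, -z); pixel columns grow to the right and rows downward; lengths in m; the calibration is good to about 2 mm. A picture is of the moment at which its call begins: read the wrist's pose just before it. calibration takes no time and is no camera call.
- finish_job(): hands the job in; it is judged then, once.
Trained networks look in the newest picture that a camera, given by its name, has taken for a name from the list of things; names that differ only in an ending like _2 or _b are one class to them, and where a whole thing is asked for, a point or a joint stands for the part that bears it (a point fixed in the world has none). Each returns a list of dicts, best first, with "confidence" (0 to 1); they miss things now and then, are a little off and sometimes report something else, mostly with a low value. They report only what shows in the picture. A call takes as long as a camera call.
- regions_of(camera, thing): "pixels" (400x640 bool, what is visible of it) and "extent" ([centre column, centre row, width, height] in pixels, round what is visible of it).
The state is a dict: "clock": time; "joint_pos": joint angles; "joint_velocities": joint speeds; "tau": joint torques, N m; "eef_pos": TCP position; "tcp_rot": TCP orientation; "ft_force": force on the tool from outside, world axes, zero at the start; "torque": the same for the moment, N m; "finger_gap": finger opening in m; "finger_force": force on a finger pad.
Only numpy, scipy, OpenCV 4.12 (cv2) and the standard library are available. Lean on these libraries where they do the work, as an engineer would, in place of code of your own. Each camera call takes 0.05 s, during which the arm holds its last target. There are 200 camera calls.

## Working session

There is one attempt and no reset: what is moved stays moved. The work goes in short steps, Python scripts to look and compute and a tool call to move; the robot and the scene stay as the last step left them, time stands still between calls to the robot, and variables do not carry over. Pictures are saved under pics/ and viewed, at most 10 in all, crops included, and the job is handed in when it is done.

Besides the shell and the picture viewer there is one more tool, called after ">>>" by a JSON object that holds its "method" and its "body", one argument or row to a line. apply_moves: Moves the arm, as the interface text tells. Its arguments: {"type":"object","properties":{"commands":{"type":"array"},"claw":{"type":"number"},"squeeze":{"type":"number"}},"required":["commands"]}

```bash
mkdir -p pics; ls; python3 - <<'E'
from cell import *
import cv2,json,numpy as np
for n in ["scene","top"]:
    im=read_camera(n); cv2.imwrite(f"pics/{n}0.png",im[:,:,::-1])
    print(n,calibration(n))
    for t in ["clamp","crank_grip","pawl_tab","ratchet","mould","jaw","cup","jar","bowl"]:
        r=regions_of(n,t)
        print(t,[(round(float(x["confidence"]),2),np.round(x["extent"],1).tolist()) for x in r[:2]])
print(calibration("wrist")); print(sense())
E
```

```text
pics
scene {'fx': 416.31689772258875, 'fy': 416.31689772258875, 'cx': 316.52410839430473, 'cy': 199.84645221821893, 'position': array([1.2448499 , 0.11427053, 0.62098382]), 'orientation': array([0.60721184, 0.30029329, 0.31346182, 0.66547682])}
clamp [(0.93, [250.5, 212.2, 108.4, 173.3])]
crank_grip [(0.75, [250.1, 129.1, 30.8, 11.0])]
pawl_tab [(0.82, [272.8, 168.7, 31.6, 27.6]), (0.29, [235.6, 238.2, 51.6, 55.9])]
ratchet [(0.81, [260.4, 151.7, 50.2, 52.2]), (0.72, [250.5, 131.6, 29.0, 10.2])]
mould [(0.79, [234.9, 240.2, 49.9, 55.5])]
jaw []
cup []
jar [(0.91, [352.5, 212.5, 29.3, 37.4])]
bowl [(0.68, [337.4, 301.1, 76.1, 71.7]), (0.34, [237.2, 240.2, 53.9, 56.4])]
top {'fx': 374.5466507601772, 'fy': 374.5466507601772, 'cx': 325.88974675065174, 'cy': 192.0676331081759, 'position': array([0.46622827, 0.04351594, 1.05287144]), 'orientation': array([-0.69649501, -0.06424541,  0.03905746,  0.71361176])}
clamp [(0.72, [377.8, 198.4, 70.1, 131.0]), (0.38, [385.8, 242.2, 50.4, 49.5])]
crank_grip [(0.73, [398.2, 256.0, 29.7, 15.0])]
pawl_tab [(0.74, [365.4, 207.6, 25.8, 19.6])]
ratchet []
[... 724 characters left out ...]
_pos': array([ 0.99587786,  0.47699524,  0.02239629,  1.55541196, -0.01146772,
        1.1092855 , -0.08311128]), 'joint_velocities': array([-0.00128   ,  0.00069523,  0.0013654 , -0.00156515, -0.0015379 ,
       -0.00015181, -0.00075268]), 'tau': array([ 7.86804121e-04, -5.82731903e+01,  1.53365437e+00, -2.72941518e+01,
       -5.43051946e-02,  9.89722117e-03,  1.58426070e-05]), 'eef_pos': array([ 0.3037887 , -0.6027935 ,  0.19796198]), 'tcp_rot': array([ 1.56780230e-05,  9.72885225e-01,  2.31288434e-01, -2.04540528e-06]), 'ft_force': array([ 0.01787348,  0.05608609, -0.45438179]), 'torque': array([0.03516271, 0.01587894, 0.02363541]), 'finger_force': 0.0, 'finger_gap': 0.08768509093867417}
```

```bash
python3 - <<'E'
import cv2,numpy as np
a=cv2.imread("pics/top0.png")[110:290,260:480]; b=cv2.imread("pics/scene0.png")[100:330,180:410]
a=cv2.resize(a,(400,327),interpolation=2); b=cv2.resize(b,(400,400),interpolation=2)
a=np.vstack([a,np.zeros((73,400,3),np.uint8)])
cv2.imwrite("pics/c0.png",np.hstack([a,b]))
E
```

```text
(no output)
```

View pics/c0.png

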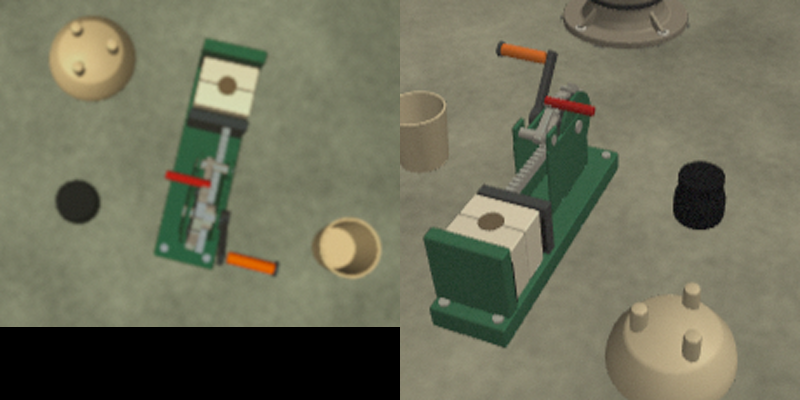

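```bash
cat > h.py <<'E'
import numpy as np,cv2
from cell import *
from scipy.optimize import least_squares
from scipy.spatial.transform import Rotation as R
def q(w): return R.from_quat([w[1],w[2],w[3],w[0]])
def cam(n,s=None):
    c=calibration(n)
    if n=="wrist":
        T=np.eye(4);T[:3,:3]=q(s["tcp_rot"]).as_matrix();T[:3,3]=s["eef_pos"];T=T@c["T_tool_cam"]
        return c,T[:3,:3],T[:3,3]
    return c,q(c["orientation"]).as_matrix(),c["position"]
def proj(cm,P):
    c,M,o=cm;p=(np.atleast_2d(P)-o)@M
    return np.c_[c["cx"]+c["fx"]*p[:,0]/-p[:,2],c["cy"]+c["fy"]*p[:,1]/p[:,2]]
def ends(im,col,box=None):
    hsv=cv2.cvtColor(im,cv2.COLOR_RGB2HSV);h,s,v=[hsv[...,i].astype(int) for i in range(3)]
    m=(s>150)&(v>70)&(((h<=4)|(h>=172)) if col=="red" else ((h>=6)&(h<=17)))
    n,l,st,_=cv2.connectedComponentsWithStats(m.astype(np.uint8))
    k=1+np.argmax(st[1:,4]);y,x=np.where(l==k);P=np.c_[x,y].astype(float);c=P.mean(0)
    d=np.linalg.svd(P-c,full_matrices=False)[2][0];t=(P-c)@d
    return np.array([c+d*(t.min()-.0),c+d*(t.max()+.0)]),st[k]
def model(p):
    x,y,w,th,pl=p
    Rz=R.from_euler("z",w).as_matrix();f=lambda a:np.array(a)@Rz.T+[x,y,0]
    cx,cz=75*np.sin(th),110+75*np.cos(th)
    a=np.arctan2(29,-31)-pl; tx,tz=66+42.45*np.cos(a),134+42.45*np.sin(a)
    return f(np.array([[cx,-46,cz],[cx,-106,cz]])/1e3),f(np.array([[tx,0,tz],[tx,55,tz]])/1e3)
E
python3 - <<'E'
from h import *
obs=[]
for n in ["scene","top"]:
    im=cv2.imread(f"pics/{n}0.png")[:,:,::-1].copy()
    cm=cam(n)
    for c in ["orange","red"]:
        e,st=ends(im,c);obs.append((n,cm,c,e));print(n,c,e.round(1).tolist(),st)
def res(p,full=False):
    H,T=model(p);r=[]
    for n,cm,c,e in obs:
        P=proj(cm,H if c=="orange" else T)
        if np.abs(P[0]-e[0]).sum()+np.abs(P[1]-e[1]).sum()>np.abs(P[0]-e[1]).sum()+np.abs(P[1]-e[0]).sum(): e=e[::-1]
        if c=="orange": r+=list((P-e).ravel())
        else:
            r+=list(P[1]-e[1]); d=(P[1]-P[0])/np.linalg.norm(P[1]-P[0]); v=e[0]-P[0]; r.append(d[0]*v[1]-d[1]*v[0])
    return np.array(r)
s=least_squares(res,[.55,-.08,-.2,-.7,.1],loss="soft_l1")
print(s.x.round(4),res(s.x).round(1))
E
```

```text
scene orange [[237.7, 127.6], [263.4, 133.0]] [238 125  26  11 174]
scene red [[569.1, 203.3], [611.1, 219.1]] [570 196  44  30 803]
top orange [[84.3, 142.1], [159.8, 169.6]] [ 84 142  77  29 265]
top red [[93.1, 270.2], [117.5, 246.5]] [ 89 243  33  32 630]
[ 0.7018  0.1236 -0.102  -0.6879  0.1129] [  83.8   62.9   25.5   53.4 -195.2   27.6  -44.3  237.4   28.4  186.8
    2.7  166.2 -113.  -149.1]
```

```bash
python3 - <<'E'
s=open("h.py").read()
s=s.replace("    n,l,st,_","    if box is not None:\n        b=np.zeros_like(m);x,y,w,h=box;b[int(y-h/2-6):int(y+h/2+7),int(x-w/2-6):int(x+w/2+7)]=1;m&=b\n    n,l,st,_")
s+='''
def fit(obs,p0):
    def res(p):
        H,T=model(p);r=[]
        for n,cm,c,e in obs:
            P=proj(cm,H if c=="orange" else T);k=cm[0]["fx"]/400
            if np.abs(P-e).sum()>np.abs(P-e[::-1]).sum(): e=e[::-1]
            if c=="orange": r+=list((P-e).ravel())
            else:
                d=(P[1]-P[0])/np.linalg.norm(P[1]-P[0]); v=e[0]-P[0]
                r+=list(P[1]-e[1]); r.append(d[0]*v[1]-d[1]*v[0])
        return np.array(r)
    s=least_squares(res,p0,loss="soft_l1");return s.x,res(s.x)
'''
open("h.py","w").write(s)
E
cat > f0.py <<'E'
from h import *
obs=[]
B={"sceneorange":[250,129,31,11],"scenered":[272.8,168.7,31,27],"toporange":[398,256,30,15],"topred":[365,207.6,26,20]}
for n in ["scene","top"]:
    im=cv2.imread(f"pics/{n}0.png")[:,:,::-1].copy()
    for c in ["orange","red"]:
        e,st=ends(im,c,B[n+c]);obs.append((n,cam(n),c,e));print(n,c,e.round(1).tolist(),st)
p,r=fit(obs,[.4,-.1,-.2,-.7,.1]);print(p.round(4),r.round(1))
E
python3 f0.py
```

```text
scene orange [[237.7, 127.6], [263.4, 133.0]] [238 125  26  11 174]
scene red [[262.7, 157.3], [291.3, 163.8]] [263 155  29  11 145]
top orange [[384.7, 251.2], [410.8, 257.8]] [385 249  27  12 180]
top red [[351.1, 205.8], [375.0, 211.1]] [351 205  25   8  91]
[ 0.5139 -0.0284 -0.2585 -0.72    0.0412] [-0.7 -0.   0.5  0.4 -0.6 -0.5 -0.   0.1  0.1 -0.6 -0.3 -0.4 -0.   0.3]
```

>>> {"method": "apply_moves", "body": {
  "commands": [
    [[1.06,2.52,1.1,0.035],[1.06,2.52,1.1,0.035],[1.06,2.52,1.1,0.035],[1.06,2.52,1.1,0.035],[1.06,2.52,1.1,0.035],[1.06,2.52,1.1,0.035],[1.06,2.52,1.1,0.035],[1.06,2.52,1.1,0.035],[1.06,2.52,1.1,0.035],[1.06,2.52,1.1,0.035],[1.06,2.52,1.1,0.035],[1.06,2.52,1.1,0.035]]
  ],
  "claw": 0.5
}}

```text
clock: 2.2
eef_pos: [0.4318, -0.2983, 0.3309]
tcp_rot: [0.0, 0.903, 0.43, 0.0]
ft_force: [0.5, 0.5, 0.0]
finger_gap: 0.0439
finger_force: 0.0
```

>>> {"method": "apply_moves", "body": {
  "commands": [
    [[1.06,2.52,0,0.035],[1.06,2.52,0,0.035],[1.06,2.52,0,0.035],[1.06,2.52,0,0.035],[1.06,2.52,0,0.035],[1.06,2.52,0,0.035],[1.06,2.52,0,0.035],[1.06,2.52,0,0.035],[1.06,2.52,0,0.035],[1.06,2.52,0,0.035],[1.06,2.52,0,0.035],[1.06,2.52,0,0.035]]
  ]
}}

```text
clock: 3.4
eef_pos: [0.5582, 0.0043, 0.3295]
tcp_rot: [-0.0, 0.793, 0.609, -0.0]
ft_force: [0.2, -0.0, 0.5]
finger_gap: 0.0443
finger_force: 0.0
```

```bash
cat > look.py <<'E'
from h import *
import sys
s=sense();im=read_camera("wrist");cv2.imwrite(f"pics/{sys.argv[1]}.png",im[:,:,::-1])
t=q(s["tcp_rot"]).as_matrix();print(s["clock"],s["eef_pos"].round(4),"yaw_y",np.arctan2(t[1,1],t[0,1]).round(4),s["ft_force"].round(2),s["joint_pos"].round(2))
exec(open("f0.py").read().replace("from h import *",""))
p0=p;cm=cam("wrist",s);n0=len(r)
H,T=model(p0)
for c,P in [("orange",proj(cm,H)),("red",proj(cm,T))]:
    m=P.mean(0);w=np.abs(np.ptp(P,axis=0))+20
    e,st=ends(im,c,[*m,*w]);obs.append(("wrist",cm,c,e));print(c,P.round(1).tolist(),e.round(1).tolist(),st)
p,r=fit(obs,p0);print(p.round(4),r.round(1))
E
python3 look.py w1
```

```text
3.4 [0.5582 0.0043 0.3295] yaw_y -0.2611 [ 0.24 -0.01  0.55] [ 0.28  0.22 -0.48  1.64  0.1   1.31 -0.48]
scene orange [[237.7, 127.6], [263.4, 133.0]] [238 125  26  11 174]
scene red [[262.7, 157.3], [291.3, 163.8]] [263 155  29  11 145]
top orange [[384.7, 251.2], [410.8, 257.8]] [385 249  27  12 180]
top red [[351.1, 205.8], [375.0, 211.1]] [351 205  25   8  91]
[ 0.5139 -0.0284 -0.2585 -0.72    0.0412] [-0.7 -0.   0.5  0.4 -0.6 -0.5 -0.   0.1  0.1 -0.6 -0.3 -0.4 -0.   0.3]Traceback (most recent call last):
  File "look.py", line 10, in <module>
    e,st=ends(im,c,[*m,*w]);obs.append(("wrist",cm,c,e));print(c,P.round(1).tolist(),e.round(1).tolist(),st)
         ~~~~^^^^^^^^^^^^^^
  File "h.py", line 21, in ends
    k=1+np.argmax(st[1:,4]);y,x=np.where(l==k);P=np.c_[x,y].astype(float);c=P.mean(0)
        ~~~~~~~~~^^^^^^^^^^
    return _wrapfunc(a, 'argmax', axis=axis, out=out, **kwds)
    return bound(*args, **kwds)
ValueError: attempt to get argmax of an empty sequence
```

View pics/w1.png

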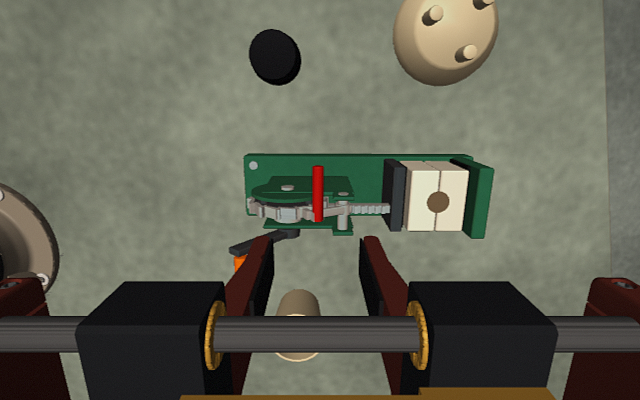

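```bash
python3 - <<'E'
from h import *
cm=cam("wrist",sense());H,T=model([.5139,-.0284,-.2585,-.72,.0412]);print(proj(cm,H),proj(cm,T),cm[1:])
E
```

```text
[[242.1549114  260.44147307]
 [244.97763202 307.45130386]] [[319.02254072 221.31161451]
 [319.38039997 171.46119923]] (array([[ 0.96788275,  0.24100237,  0.07155997],
       [-0.25138813,  0.93078509,  0.26541124],
       [-0.00264222, -0.27487629,  0.96147597]]), array([0.57766088, 0.08225479, 0.51644455]))
```

```bash
sed -i 's/^for c,P in .*/for c,P in [("red",proj(cm,T))]:/' look.py; python3 look.py w2 | tail -2; cat > tgt.py <<'E'
from h import *
import sys
p=[float(v) for v in sys.argv[1].split(",")]
def cl(a,b,z): 
    c,s=np.cos(p[2]),np.sin(p[2]);return np.array([p[0]+c*a-s*b,p[1]+s*a+c*b,z])
E
```

```text
top red [[351.1, 205.8], [375.0, 211.1]] [351 205  25   8  91]
[ 0.5139 -0.0284 -0.2585 -0.72    0.0412] [-0.7 -0.   0.5  0.4 -0.6 -0.5 -0.   0.1  0.1 -0.6 -0.3 -0.4 -0.   0.3]Traceback (most recent call last):
  File "look.py", line 10, in <module>
    e,st=ends(im,c,[*m,*w]);obs.append(("wrist",cm,c,e));print(c,P.round(1).tolist(),e.round(1).tolist(),st)
         ~~~~^^^^^^^^^^^^^^
  File "h.py", line 21, in ends
    k=1+np.argmax(st[1:,4]);y,x=np.where(l==k);P=np.c_[x,y].astype(float);c=P.mean(0)
        ~~~~~~~~~^^^^^^^^^^
    return _wrapfunc(a, 'argmax', axis=axis, out=out, **kwds)
    return bound(*args, **kwds)
ValueError: attempt to get argmax of an empty sequence
```

```bash
sed -i 's/^s=sense();im=read_camera("wrist")/s=sense();wim=im=read_camera("wrist")/; s/ends(im,c,\[\*m/ends(wim,c,[*m/' look.py; python3 look.py w2 | tail -2
```

```text
[ 0.5136 -0.0284 -0.2556 -0.7195  0.0143] [-0.7 -0.1  0.4  0.4 -0.3 -0.4 -0.   0.1  0.2 -0.5 -0.3 -0.5  0.5  0.8
  0.4  0.  -0.1]
```

>>> {"method": "apply_moves", "body": {
  "commands": [
    [[0,-0.1,-1.5,0.005],[0,-0.1,-1.5,0],[0,0,-1.5,0],[0,0,-1.5,0],[0,0,-1.5,0],[0,0,-1.5,0],[0,0,-1.5,0],[0,0,-1.5,0],[0,0,-1.5,0],[0,0,-1.5,0],[0,0,-1.5,0],[0,0,-1.5,0]]
  ],
  "squeeze": 5
}}

```text
clock: 4.75
eef_pos: [0.5581, -0.0002, 0.1488]
tcp_rot: [0.0, 0.793, 0.61, -0.0]
ft_force: [0.2, -1.2, -0.2]
finger_gap: 0.0435
finger_force: 0.0
```

>>> {"method": "apply_moves", "body": {
  "commands": [
    [[0,0,0,0],[0,0,0,0],[0,0,0,0],[0,0,0,0],[0,0,0,0],[0,0,0,0]]
  ],
  "claw": 0
}}

```text
clock: 5.35
eef_pos: [0.5584, -0.0, 0.1504]
tcp_rot: [0.0, 0.793, 0.61, 0.0]
ft_force: [-1.0, 0.2, -0.0]
finger_gap: 0.0014
finger_force: 0.0
```

```bash
python3 - <<'E'
from h import *
w=read_camera("wrist");s=read_camera("scene");t=read_camera("top")
cv2.imwrite("pics/s1.png",s[:,:,::-1])
a=cv2.resize(w[80:330,140:460],(480,375),interpolation=2);b=cv2.resize(s[90:270,200:330],(320,443),interpolation=2)
o=np.zeros((443,800,3),np.uint8);o[:375,:480]=a;o[:,480:]=b
cv2.imwrite("pics/c1.png",o[:,:,::-1])
E
```

```text
(no output)
```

View pics/c1.png

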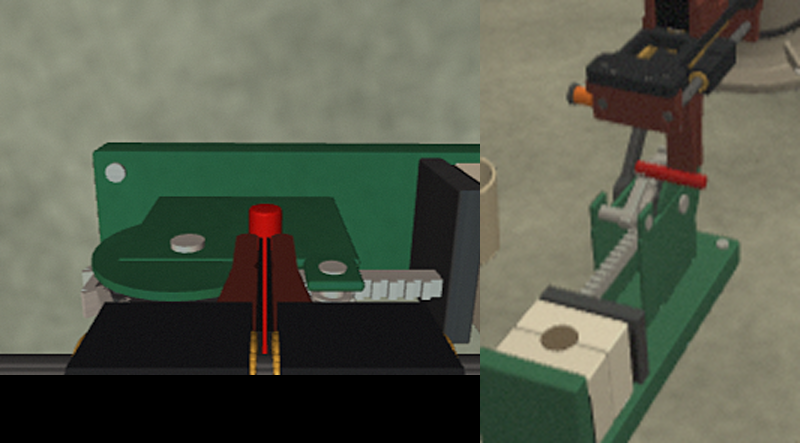

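```bash
python3 - <<'E'
from h import *
im=cv2.imread("pics/s1.png")[:,:,::-1].copy()
e,st=ends(im,"red",[275,162,40,40]);print(e,st)
s=sense();cm=cam("scene");print(proj(cm,[s["eef_pos"]]),s["eef_pos"],s["clock"],s["finger_gap"])
for pl in [0,.05,.1,.2,.3]: print(pl,proj(cm,model([.5136,-.0284,-.256,-.72,pl])[1]).round(1).tolist())
w=read_camera("wrist");e,st=ends(w,"red",[316,220,60,120]);cw=cam("wrist",s);print(e,st,proj(cw,[s["eef_pos"]]))
for pl in [0,.05,.1,.2,.3]: print(pl,proj(cw,model([.5136,-.0284,-.256,-.72,pl])[1]).round(1).tolist())
E
```

```text
[[262.72531889 157.1909384 ]
 [291.28200084 163.77732538]] [263 155  29  12 149]
[[283.45153479 167.44425043]] [ 5.58244347e-01 -3.73438620e-06  1.50099347e-01] 5.5 0.00034187911358918007
0 [[265.7, 158.0], [291.0, 163.4]]
0.05 [[265.3, 157.7], [290.7, 163.2]]
0.1 [[264.9, 157.5], [290.4, 163.0]]
0.2 [[264.1, 157.2], [289.7, 162.7]]
0.3 [[263.3, 157.2], [289.0, 162.7]]
[[316.57111453 215.98259891]
 [316.29601162 286.00116303]] [306 216  22  71 540] [[317.34819015 236.37025296]]
0 [[315.9, 307.1], [315.5, 217.2]]
0.05 [[318.4, 308.6], [318.2, 218.1]]
0.1 [[321.2, 310.0], [321.2, 219.0]]
0.2 [[327.1, 312.7], [327.7, 220.6]]
0.3 [[333.7, 315.1], [334.8, 222.1]]
```

```bash
python3 - <<'E'
from h import *
w=read_camera("wrist");s=read_camera("scene")
a=cv2.resize(w[190:320,250:380],(400,400),interpolation=0);b=cv2.resize(s[130:190,255:315],(400,400),interpolation=0)
cv2.imwrite("pics/c2.png",np.hstack([a,b])[:,:,::-1])
E
```

```text
(no output)
```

View pics/c2.png

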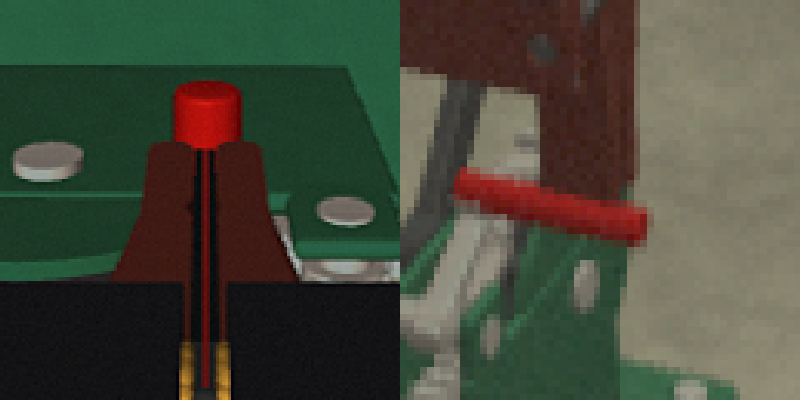

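>>> {"method": "apply_moves", "body": {
  "commands": [
    [[0,0,0,0],[0,0,0,0],[0,0,0,0],[0,0,0,0],[0,0,-0.4,0],[0,0,-0.4,0],[0,0,-0.4,0],[0,0,-0.4,0],[0,0,-0.4,0],[0,0,0,0]]
  ],
  "claw": 0.4
}}

```text
clock: 6.65
eef_pos: [0.5577, -0.0, 0.1292]
tcp_rot: [-0.0, 0.792, 0.61, -0.0]
ft_force: [0.2, -0.3, 0.3]
finger_gap: 0.0353
finger_force: 0.0
```

>>> {"method": "apply_moves", "body": {
  "commands": [
    [[0,0,0,0],[0,0,0,0],[0,0,0,0],[0,0,0,0],[0,0,0,0],[0,0,0,0]]
  ],
  "claw": 0
}}

```text
clock: 7.25
eef_pos: [0.5586, -0.0, 0.1301]
tcp_rot: [0.0, 0.793, 0.61, 0.0]
ft_force: [0.8, -0.2, 0.4]
finger_gap: 0.0116
finger_force: 5.0
```

```bash
python3 - <<'E'
from h import *
w=read_camera("wrist");s=read_camera("scene")
a=cv2.resize(w[170:320,240:390],(400,400),interpolation=0);b=cv2.resize(s[130:190,255:315],(400,400),interpolation=0)
cv2.imwrite("pics/c3.png",np.hstack([a,b])[:,:,::-1])
E
```

```text
(no output)
```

View pics/c3.png

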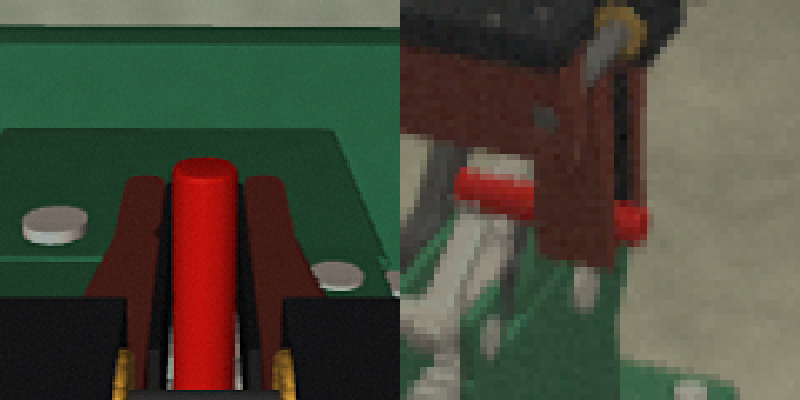

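>>> {"method": "apply_moves", "body": {
  "commands": [
    [[0.31,-0.08,0.28,0],[0.31,-0.08,0.28,0],[0.35,-0.09,0.21,0],[0.35,-0.09,0.21,0],[0.39,-0.1,0.13,0],[0.39,-0.1,0.13,0],[0,0,0,0]]
  ],
  "squeeze": 4
}}

```text
clock: 8.05
eef_pos: [0.5802, -0.0057, 0.1427]
tcp_rot: [0.0, 0.793, 0.61, 0.001]
ft_force: [-1.8, 0.5, 4.3]
finger_gap: 0.0116
finger_force: 4.0
```

>>> {"method": "apply_moves", "body": {
  "commands": [
    [[0.41,-0.11,0.05,0],[0.41,-0.11,0.05,0],[0.41,-0.11,-0.03,0],[0.41,-0.11,-0.03,0],[0.4,-0.1,-0.12,0],[0.4,-0.1,-0.12,0],[0.36,-0.09,-0.2,0],[0.36,-0.09,-0.2,0],[0,0,0,0]]
  ]
}}

```text
clock: 8.95
eef_pos: [0.6113, -0.0138, 0.136]
tcp_rot: [0.0, 0.793, 0.61, 0.0]
ft_force: [0.8, -1.0, 0.2]
finger_gap: 0.0116
finger_force: 4.0
```

>>> {"method": "apply_moves", "body": {
  "commands": [
    [[0,0,0,0],[0,0,0,0],[0,0,0,0],[0,0,1,0],[0,0,1.5,0],[0,0,2,0],[0,0,2,0],[0,0,1,0],[0,0,0,0]]
  ],
  "claw": 0.4
}}

```text
clock: 9.85
eef_pos: [0.6121, -0.0134, 0.2139]
tcp_rot: [0.001, 0.793, 0.61, 0.002]
ft_force: [-0.4, 0.6, -0.2]
finger_gap: 0.035
finger_force: 0.0
```

```bash
cat > pawl.py <<'E'
from h import *
im=read_camera("scene");cv2.imwrite("pics/sp.png",im[:,:,::-1]);cm=cam("scene");s=sense();print(s["clock"],s["eef_pos"],s["joint_pos"].round(2))
e,st=ends(im,"red",[270,180,70,90]);print(e.round(1).tolist(),st)
for pl in [0,.5,1,1.4,1.7,1.95]: print(pl,proj(cm,model([.5136,-.0284,-.256,-.72,pl])[1]).round(1).tolist())
e,st=ends(im,"orange",[250,135,90,80]);print(e.round(1).tolist(),st)
E
python3 pawl.py
```

```text
9.9 [ 0.6111957  -0.01358018  0.21230018] [ 0.26  0.4  -0.45  1.68  0.19  1.11 -0.5 ]
[[248.4, 181.2], [277.9, 187.6]] [248 180  31  11 153]
0 [[265.7, 158.0], [291.0, 163.4]]
0.5 [[261.5, 157.7], [287.4, 163.3]]
1 [[256.8, 162.6], [283.2, 168.4]]
1.4 [[253.4, 169.6], [280.0, 175.6]]
1.7 [[251.5, 175.9], [278.2, 182.0]]
1.95 [[250.6, 181.4], [277.1, 187.5]]
[[237.7, 127.5], [256.5, 131.7]] [238 125  19  10 127]
```

>>> {"method": "apply_moves", "body": {
  "commands": [
    [[-1.38,-0.65,1,0],[-1.38,-0.65,1,0],[-1.38,-0.65,1,0],[-1.38,-0.65,1,0],[-1.38,-0.65,0,0],[-1.38,-0.65,0,0],[-1.38,-0.65,0,0],[-1.38,-0.65,0,0],[-1.38,-0.65,0,0],[-1.38,-0.65,0,0],[-1.38,-0.65,0,0],[-1.38,-0.65,0,0]]
  ],
  "claw": 0.5
}}

```text
clock: 11.1
eef_pos: [0.4441, -0.0921, 0.2514]
tcp_rot: [0.0, 0.793, 0.61, 0.0]
ft_force: [0.6, -0.3, -0.2]
finger_gap: 0.0438
finger_force: 0.0
```

```bash
python3 - <<'E'
from h import *
s=sense();print(s["eef_pos"],s["joint_pos"].round(2))
w=read_camera("wrist");cv2.imwrite("pics/w3.png",w[:,:,::-1])
cw=cam("wrist",s);H,T=model([.5136,-.0284,-.256,-.72,1.95]);P=proj(cw,H);print(P);e,st=ends(w,"orange",[*P.mean(0),120,140]);print(e,st)
E
```

```text
[ 0.44406274 -0.09212258  0.25139559] [ 0.48  0.08 -0.43  1.97  0.04  1.1  -0.23]
[[319.1173373  157.25101707]
 [319.20826757 228.01706533]]
[[317.43077552 155.99722403]
 [317.38581452 230.00266454]] [ 308  156   20   75 1382]
```

View pics/w3.png

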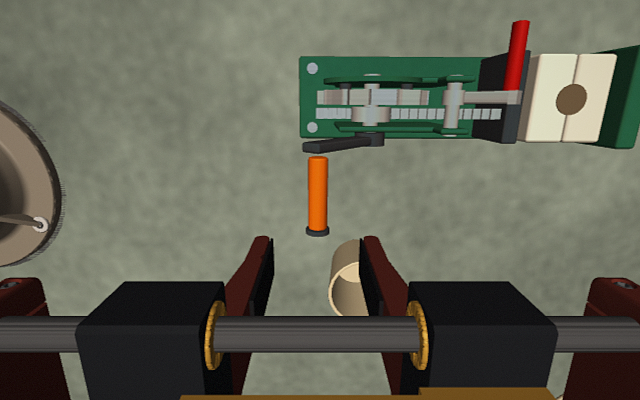

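>>> {"method": "apply_moves", "body": {
  "commands": [
    [[0,0,-1.5,0],[0,0,-1.5,0],[0,0,-1.5,0],[0,0,-1.5,0],[0,0,-1.5,0],[0,0,-1.5,0],[0,0,-1.5,0],[0,0,-1.3,0],[0,0,0,0]]
  ],
  "squeeze": 12
}}

```text
clock: 12.05
eef_pos: [0.444, -0.0915, 0.132]
tcp_rot: [-0.001, 0.792, 0.61, -0.001]
ft_force: [-0.6, 0.4, 0.9]
finger_gap: 0.0441
finger_force: 0.0
```

>>> {"method": "apply_moves", "body": {
  "commands": [
    [[0,0,0,0],[0,0,0,0],[0,0,0,0],[0,0,0,0],[0,0,0,0],[0,0,0,0]]
  ],
  "claw": 0
}}

```text
clock: 12.65
eef_pos: [0.4455, -0.0916, 0.1338]
tcp_rot: [0.0, 0.793, 0.61, 0.0]
ft_force: [-0.5, -0.5, 5.0]
finger_gap: 0.0156
finger_force: 12.0
```

>>> {"method": "apply_moves", "body": {
  "commands": [
    [[0.285,-0.075,0.23,0],[0.285,-0.075,0.23,0],[0.305,-0.08,0.2,0],[0.305,-0.08,0.2,0],[0.325,-0.085,0.17,0],[0.325,-0.085,0.17,0]]
  ]
}}

```text
clock: 13.25
eef_pos: [0.4622, -0.0962, 0.145]
tcp_rot: [-0.001, 0.792, 0.61, -0.001]
ft_force: [-5.5, 2.2, -1.0]
finger_gap: 0.0156
finger_force: 12.0
```

>>> {"method": "apply_moves", "body": {
  "commands": [
    [[0.34,-0.09,0.135,0],[0.34,-0.09,0.135,0],[0.35,-0.09,0.1,0],[0.35,-0.09,0.1,0],[0.355,-0.093,0.065,0],[0.355,-0.093,0.065,0],[0.36,-0.095,0.026,0],[0.36,-0.095,0.026,0],[0.36,-0.095,-0.01,0],[0.36,-0.095,-0.01,0],[0.36,-0.094,-0.05,0],[0.36,-0.094,-0.05,0]]
  ]
}}

```text
clock: 14.45
eef_pos: [0.5057, -0.1079, 0.1507]
tcp_rot: [-0.0, 0.793, 0.61, -0.001]
ft_force: [-5.4, 2.0, 0.3]
finger_gap: 0.0154
finger_force: 12.0
```

>>> {"method": "apply_moves", "body": {
  "commands": [
    [[0.235,-0.062,-0.045,0],[0.235,-0.062,-0.055,0],[0.235,-0.062,-0.065,0],[0,0,0,0],[0,0,0,0]]
  ]
}}

```text
clock: 14.95
eef_pos: [0.5133, -0.1098, 0.1489]
tcp_rot: [0.0, 0.793, 0.61, 0.0]
ft_force: [-2.8, -2.2, -1.9]
finger_gap: 0.0156
finger_force: 12.0
```

```bash
cat > st.py <<'E'
from h import *
# clamp-frame grip, angle, tangential/radial force
for i in range(1):
    s=sense();p=[.5136,-.0284,-.256];M=R.from_euler("z",p[2]).as_matrix();c=M.T@(s["eef_pos"]-[p[0],p[1],0])*1e3;f=M.T@s["ft_force"]
    x,z=c[0],c[2]+33-110;th=np.arctan2(x,z);print(s["clock"],c.round(1),"th",th.round(3),"r",np.hypot(x,z).round(1),"f",f.round(1),"tan",(f[0]*np.cos(th)-f[2]*np.sin(th)).round(1))
E
python3 st.py
```

```text
14.95 [ 20.3 -78.8 148.9] th 0.275 r 74.7 f [-2.2 -2.8 -1.9] tan -1.6
```

>>> {"method": "apply_moves", "body": {
  "commands": [
    [[0.17,-0.045,-0.055,0],[0.17,-0.045,-0.06,0],[0.17,-0.045,-0.063,0],[0.17,-0.045,-0.066,0],[0.17,-0.045,-0.07,0]]
  ]
}}

```text
clock: 15.45
eef_pos: [0.5212, -0.112, 0.1459]
tcp_rot: [-0.0, 0.793, 0.61, -0.0]
ft_force: [-5.4, -1.8, 1.5]
finger_gap: 0.0157
finger_force: 12.0
```

```bash
python3 st.py
```

```text
15.45 [ 28.5 -78.9 145.9] th 0.393 r 74.6 f [-4.7 -3.1  1.5] tan -4.9
```

>>> {"method": "apply_moves", "body": {
  "commands": [
    [[0.088,-0.023,-0.04,0],[0.088,-0.023,-0.042,0],[0.088,-0.023,-0.043,0],[0.088,-0.023,-0.044,0]]
  ]
}}

```text
clock: 15.85
eef_pos: [0.5247, -0.1129, 0.1442]
tcp_rot: [-0.0, 0.793, 0.61, -0.0]
ft_force: [-4.9, -1.6, 1.0]
finger_gap: 0.0157
finger_force: 12.0
```

>>> {"method": "apply_moves", "body": {
  "commands": [
    [[0.086,-0.022,-0.045,0],[0.086,-0.022,-0.046,0],[0.086,-0.022,-0.047,0]]
  ]
}}

```text
clock: 16.15
eef_pos: [0.5273, -0.1136, 0.1428]
tcp_rot: [-0.0, 0.793, 0.61, -0.0]
ft_force: [-5.0, -1.7, 1.2]
finger_gap: 0.0154
finger_force: 12.0
```

```bash
python3 st.py
```

```text
16.15 [ 34.8 -79.  142.8] th 0.487 r 74.5 f [-4.4 -3.   1.2] tan -4.5
```

>>> {"method": "apply_moves", "body": {
  "commands": [
    [[0.084,-0.022,-0.048,0],[0.084,-0.022,-0.049,0],[0.084,-0.022,-0.05,0]]
  ]
}}

```text
clock: 16.45
eef_pos: [0.5298, -0.1143, 0.1414]
tcp_rot: [-0.0, 0.793, 0.61, -0.0]
ft_force: [-5.5, -1.7, 1.4]
finger_gap: 0.0156
finger_force: 12.0
```

>>> {"method": "apply_moves", "body": {
  "commands": [
    [[0.083,-0.022,-0.051,0],[0.083,-0.022,-0.052,0],[0.083,-0.022,-0.053,0]]
  ]
}}

```text
clock: 16.75
eef_pos: [0.5322, -0.115, 0.1397]
tcp_rot: [-0.0, 0.793, 0.61, -0.0]
ft_force: [-4.8, -1.8, 1.1]
finger_gap: 0.0157
finger_force: 12.0
```

>>> {"method": "apply_moves", "body": {
  "commands": [
    [[0.081,-0.021,-0.054,0],[0.081,-0.021,-0.055,0],[0.08,-0.021,-0.056,0]]
  ]
}}

```text
clock: 17.05
eef_pos: [0.5347, -0.1156, 0.1381]
tcp_rot: [-0.0, 0.793, 0.61, -0.0]
ft_force: [-5.7, -2.0, 1.0]
finger_gap: 0.0153
finger_force: 12.0
```

```bash
python3 st.py
```

```text
17.05 [ 42.5 -79.  138.1] th 0.607 r 74.4 f [-5.  -3.4  1. ] tan -4.7
```

>>> {"method": "apply_moves", "body": {
  "commands": [
    [[0.079,-0.021,-0.057,0],[0.079,-0.021,-0.058,0],[0.078,-0.02,-0.059,0]]
  ]
}}

```text
clock: 17.35
eef_pos: [0.537, -0.1162, 0.1363]
tcp_rot: [-0.0, 0.793, 0.61, -0.001]
ft_force: [-4.9, -1.4, 2.0]
finger_gap: 0.0155
finger_force: 12.0
```

>>> {"method": "apply_moves", "body": {
  "commands": [
    [[0.077,-0.02,-0.06,0],[0.077,-0.02,-0.061,0],[0.076,-0.02,-0.062,0]]
  ]
}}

```text
clock: 17.65
eef_pos: [0.5392, -0.1168, 0.1345]
tcp_rot: [-0.0, 0.793, 0.61, -0.001]
ft_force: [-4.4, -1.6, 0.8]
finger_gap: 0.0156
finger_force: 12.0
```

```bash
python3 st.py
```

```text
17.65 [ 47.2 -79.1 134.5] th 0.687 r 74.3 f [-3.9 -2.6  0.8] tan -3.5
```

>>> {"method": "apply_moves", "body": {
  "commands": [
    [[0.074,-0.02,-0.063,0],[0.073,-0.019,-0.065,0],[0.072,-0.019,-0.066,0]]
  ]
}}

```text
clock: 17.95
eef_pos: [0.5413, -0.1174, 0.1325]
tcp_rot: [-0.0, 0.793, 0.61, -0.001]
ft_force: [-4.9, -2.2, 0.7]
finger_gap: 0.0156
finger_force: 12.0
```

>>> {"method": "apply_moves", "body": {
  "commands": [
    [[0.071,-0.019,-0.067,0],[0.071,-0.018,-0.068,0],[0.07,-0.018,-0.069,0]]
  ]
}}

```text
clock: 18.25
eef_pos: [0.5431, -0.1179, 0.1307]
tcp_rot: [-0.0, 0.793, 0.61, -0.001]
ft_force: [-8.1, -1.1, 5.6]
finger_gap: 0.0157
finger_force: 12.0
```

```bash
python3 st.py
```

```text
18.25 [ 51.2 -79.1 130.7] th 0.762 r 74.2 f [-7.5 -3.1  5.6] tan -9.4
```

>>> {"method": "apply_moves", "body": {
  "commands": [
    [[0.035,-0.009,-0.035,0],[0.035,-0.009,-0.035,0]]
  ]
}}

```text
clock: 18.45
eef_pos: [0.5436, -0.118, 0.1302]
tcp_rot: [-0.001, 0.793, 0.61, -0.001]
ft_force: [-9.0, -0.2, 7.4]
finger_gap: 0.0155
finger_force: 12.0
```

```bash
python3 st.py
```

```text
18.45 [ 51.7 -79.1 130.2] th 0.771 r 74.2 f [-8.7 -2.5  7.4] tan -11.3
```

>>> {"method": "apply_moves", "body": {
  "commands": [
    [[0.035,-0.009,-0.035,0],[0,0,0,0],[0,0,0,0],[0,0,0,0],[0,0,0,0],[0,0,0,0]]
  ]
}}

```text
clock: 19.05
eef_pos: [0.5438, -0.1181, 0.13]
tcp_rot: [-0.001, 0.793, 0.61, -0.001]
ft_force: [-9.7, -0.9, 8.3]
finger_gap: 0.0154
finger_force: 12.0
```

```bash
python3 st.py
```

```text
19.05 [ 51.9 -79.1 130. ] th 0.775 r 74.2 f [-9.2 -3.3  8.3] tan -12.4
```

>>> {"method": "apply_moves", "body": {
  "commands": [
    [[0.03,-0.008,-0.03,0],[0,0,0,0],[0,0,0,0],[0,0,0,0],[0,0,0,0],[0,0,0,0],[0,0,0,0]]
  ]
}}

```text
clock: 19.75
eef_pos: [0.5439, -0.1181, 0.1298]
tcp_rot: [-0.001, 0.793, 0.61, -0.001]
ft_force: [-10.1, -0.5, 8.8]
finger_gap: 0.0158
finger_force: 12.0
```

```bash
python3 st.py
```

```text
19.75 [ 52.1 -79.1 129.8] th 0.779 r 74.1 f [-9.6 -3.1  8.8] tan -13.0
```

>>> {"method": "apply_moves", "body": {
  "commands": [
    [[-0.07,0.018,0.07,0],[-0.07,0.018,0.07,0],[0,0,0,0],[0,0,0,0]]
  ]
}}

```text
clock: 20.15
eef_pos: [0.5435, -0.1179, 0.1305]
tcp_rot: [-0.0, 0.793, 0.61, -0.001]
ft_force: [-5.6, -2.7, 0.4]
finger_gap: 0.0156
finger_force: 12.0
```

>>> {"method": "apply_moves", "body": {
  "commands": [
    [[0,0,0,0],[0,0,0,0],[0,0,0,0],[0,0,0,0],[0,0,1,0],[0,0,1.5,0],[0,0,2,0],[0,0,2,0],[0,0,2,0],[0,0,1.5,0],[0,0,0,0]]
  ],
  "claw": 0.45
}}

```text
clock: 21.25
eef_pos: [0.5459, -0.1175, 0.2343]
tcp_rot: [0.002, 0.793, 0.61, 0.002]
ft_force: [0.6, -0.7, -0.3]
finger_gap: 0.0395
finger_force: 0.0
```

```bash
python3 st.py; python3 - <<'E'
from h import *
s=sense();p=[.5136,-.0284,-.256,.775,1.95];cw=cam("wrist",s);w=read_camera("wrist");t=read_camera("top")
cv2.imwrite("pics/w4.png",w[:,:,::-1])
H,T=model(p)
for c,P in [("orange",proj(cw,H)),("red",proj(cw,T))]:
    e,st=ends(w,c,[*P.mean(0),100,100]);print(c,P.round(1).tolist(),e.round(1).tolist(),st)
a=np.arctan2(29,-31)-1.95
T=T[0]+(T[1]-T[0])*41/55;print("tab target",T,"delta cm",(T-[0,0,.033]-s["eef_pos"])*100)
E
```

```text
21.25 [ 53.8 -78.1 234.3] th 0.33 r 166.2 f [ 0.7 -0.6 -0.3] tan 0.8
orange [[314.7, 161.8], [315.1, 235.7]] [[311.9, 161.0], [312.0, 239.0]] [ 302  161   21   79 1512]
red [[383.5, 98.3], [387.4, 17.1]] [[385.5, 16.8], [381.0, 91.4]] [ 374   17   20   75 1196]
tab target [ 0.62499435 -0.01517551  0.15206252] delta cm [  7.90954405  10.23700008 -11.51877607]
```

>>> {"method": "apply_moves", "body": {
  "commands": [
    [[1.58,2.05,0,0],[1.58,2.05,0,0],[1.58,2.05,0,0],[1.58,2.05,0,0],[1.58,2.05,0,0],[0,0,-1.5,0],[0,0,-2,0],[0,0,-2,0],[0,0,-2,0],[0,0,-2,0],[0,0,-1.9,0],[0,0,0,0]]
  ],
  "squeeze": 5
}}

```text
clock: 22.55
eef_pos: [0.6196, -0.0162, 0.1127]
tcp_rot: [-0.002, 0.793, 0.61, -0.003]
ft_force: [-0.8, 0.2, 0.4]
finger_gap: 0.0393
finger_force: 0.0
```

>>> {"method": "apply_moves", "body": {
  "commands": [
    [[0,0,0,0],[0,0,0,0],[0,0,0,0],[0,0,0,0],[0,0,0,0],[0,0,0,0]]
  ],
  "claw": 0
}}

```text
clock: 23.15
eef_pos: [0.6243, -0.0152, 0.1175]
tcp_rot: [0.001, 0.793, 0.61, 0.001]
ft_force: [3.2, -0.4, 1.4]
finger_gap: 0.0119
finger_force: 5.0
```

```bash
python3 st.py
```

```text
23.15 [103.8  40.8 117.5] th 1.198 r 111.4 f [3.2 0.4 1.4] tan -0.1
```

>>> {"method": "apply_moves", "body": {
  "commands": [
    [[-0.275,0.07,0.445,0],[-0.275,0.07,0.445,0],[-0.3,0.08,0.285,0],[-0.3,0.08,0.285,0],[-0.3,0.08,0.285,0],[-0.365,0.095,0.195,0],[-0.365,0.095,0.195,0]]
  ]
}}

```text
clock: 23.85
eef_pos: [0.6032, -0.0094, 0.1398]
tcp_rot: [0.001, 0.793, 0.61, 0.002]
ft_force: [3.5, -0.3, 3.4]
finger_gap: 0.0118
finger_force: 5.0
```

>>> {"method": "apply_moves", "body": {
  "commands": [
    [[-0.4,0.105,0.12,0],[-0.4,0.105,0.12,0],[-0.405,0.106,0.03,0],[-0.405,0.106,0.03,0],[-0.405,0.106,-0.05,0],[-0.405,0.106,-0.05,0],[-0.39,0.103,-0.13,0],[-0.39,0.103,-0.13,0],[-0.37,0.096,-0.2,0],[0,0,0,0]]
  ]
}}

```text
clock: 24.85
eef_pos: [0.5646, 0.0002, 0.1349]
tcp_rot: [-0.0, 0.792, 0.61, -0.0]
ft_force: [-0.2, 1.4, -0.0]
finger_gap: 0.0121
finger_force: 5.0
```

```bash
python3 st.py
```

```text
24.85 [ 42.1  40.6 134.9] th 0.628 r 71.6 f [-0.5  1.3 -0. ] tan -0.4
```

>>> {"method": "apply_moves", "body": {
  "commands": [
    [[0,0,0,0],[0,0,0,0],[0,0,0,0],[0,0,0,0],[0,0,0,0],[0,0,1,0],[0,0,2,0],[0,0,2.5,0],[0,0,2.5,0],[0,0,2.5,0],[0,0,2.5,0],[0,0,0,0]]
  ],
  "claw": 0.5
}}

```text
clock: 26.05
eef_pos: [0.5676, 0.0005, 0.2699]
tcp_rot: [0.002, 0.793, 0.61, 0.003]
ft_force: [0.4, 0.7, -0.3]
finger_gap: 0.044
finger_force: 0.0
```

>>> {"method": "apply_moves", "body": {
  "commands": [
    [[0,0,2,0],[0,0,2,0],[0,0,2,0],[0,0,0,0],[0,0,0,0],[0,0,0,0]]
  ]
}}

```text
clock: 26.65
eef_pos: [0.5647, -0.0001, 0.3239]
tcp_rot: [-0.001, 0.792, 0.61, -0.001]
ft_force: [-0.3, -0.0, -0.3]
finger_gap: 0.0436
finger_force: 0.0
```

```bash
python3 pawl.py; python3 - <<'E'
from h import *
w=read_camera("wrist");s=cv2.imread("pics/sp.png")[:,:,::-1]
a=cv2.resize(w[100:300,120:560],(480,218),interpolation=2);b=cv2.resize(s[100:320,190:390],(320,352),interpolation=2)
o=np.zeros((352,800,3),np.uint8);o[:218,:480]=a;o[:,480:]=b;cv2.imwrite("pics/c5.png",o[:,:,::-1])
sp=s.copy();e,st=ends(w,"red",[316,200,80,120]);p=[.5136,-.0284,-.256,.75,0];cw=cam("wrist",sense());print(e)
for v in [0,.1,.2,.3]: p[4]=v;print(v,proj(cw,model(p)[1]).tolist())
E
```

```text
26.7 [ 5.64759524e-01 -9.73229675e-05  3.23965905e-01] [ 0.27  0.24 -0.46  1.63  0.11  1.3  -0.47]
[[262.7, 157.2], [290.9, 163.4]] [263 156  29  10 148]
0 [[265.7, 158.0], [291.0, 163.4]]
0.5 [[261.5, 157.7], [287.4, 163.3]]
1 [[256.8, 162.6], [283.2, 168.4]]
1.4 [[253.4, 169.6], [280.0, 175.6]]
1.7 [[251.5, 175.9], [278.2, 182.0]]
1.95 [[250.6, 181.4], [277.1, 187.5]]
[[213.9, 151.5], [241.7, 157.5]] [214 149  29  12 204]
[[312.81281613 163.99137872]
 [313.41777862 221.02738879]]
0 [[310.5480833724732, 214.79479803730806], [310.1124595226172, 163.82429630460078]]
0.1 [[313.3694217682734, 215.66789422151953], [313.0543873643311, 164.3189715870576]]
0.2 [[316.5013698368453, 216.45682726418892], [316.3228523149646, 164.7652069755124]]
0.3 [[319.91058313936736, 217.14975674678047], [319.8830138716447, 165.15618694196996]]
```

View pics/c5.png

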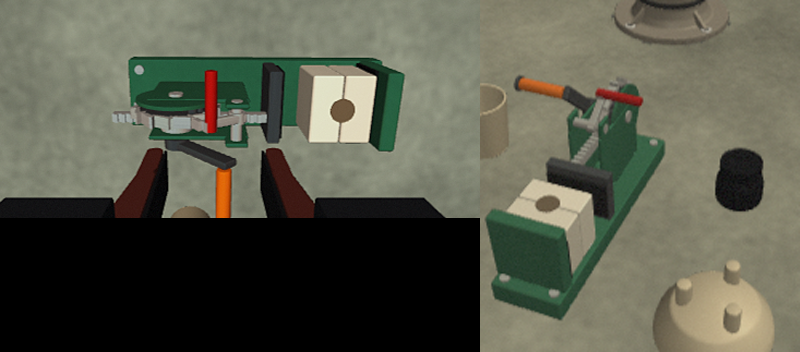

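```bash
python3 -c "
from cell import *
print(finish_job())"
```

```text
the job is handed in; nothing more can be done
None
```

The clamp is open and the job is handed in at about 27 s of the 72 s allowed: I flipped the pawl back, wound the crank to its end stop and held it there gently (about 8 N beyond friction), then set the pawl back on the wheel, with the robot clear and the mould not touched.

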